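Sweep loose tube caps into the sorting tray's trough

ROBOT

A 6-joint arm with a two-finger parallel gripper is mounted at the origin on the work surface. World frame = base frame: x ahead of the robot, y to its left, z up, the work surface at z = 0. Lengths are in m, angles in rad, forces in N, time in s.
With the tool pointing down it reaches from about 0.35 to 0.975 m from the base axis. Payload 4.9 kg.
Tool frame: the origin (TCP) lies on the centre line of the jaws, within the pads' length; the fingertips stand ctrl.tcp_to_tips ahead of it and the grasp point (between the pads) lies 3 mm ahead of it (ctrl.tcp_to_tips is the distance from the TCP to the fingertips, in m); z points along the fingers, y is the direction in which the jaws open and shut (so a half turn about z gives the same grasp; the last joint's range is limited). The gripper opens to 85 mm and grips with 20 to 120 N. Pads are 22 mm wide; open, the fingers measure 114 mm over their backs; the gripper's body (76 mm by 85 mm) begins 54 mm behind the grasp point. The pads swing forward as they close: fully open they stand 13 mm farther back than shut.
Start: joints at [1.18, 0.053, 1.613, -0, 1.476, -0.119], TCP at [0.168, 0.602, 0.213] pointing down, gripper open.
Joint ranges: [-3.01, 3.01], [-1.01, 2.22], [0.06, 2.58], [-1.02, 4.17], [0.09, 2.62], [-3.14, 3.14]. Speed limits (rad/s): [2.57, 2.57, 3.14, 3.14, 3.14, 3.14].

INTERFACE

Orientations are given as a rotation vector (axis times angle).
In Python, from station import ctrl, vision gives the robot as it stands.
- The arm moves only by the tool jog_arm, never from a script. Its argument "deltas" is a list of rows, each a list of 7 numbers: the turn, a rotation vector about the tool's x, y, z in rad, then the shift along the tool's x, y, z in cm, then the opening, from 0 (shut) to 1 (fully open). A call has 1 to 12 rows; each row shifts and turns the commanded pose from where the row before left it, along the tool's axes as they then stand; what a row does not reach is not made up. A row lasts 1/12 s, in which the tool goes at most 41.7 mm and 7.16 degrees, less where a joint would pass 70% of its speed; a pose out of reach is approached as far as the arm can. A call with a gripper value outside its range is refused whole. The fingers move at their own pace and stop on an object; "grip_force" is the grip in N (left out, the last holds). Time passes only in rows, so rows that do not move let the fingers close. It gives the time, the measured TCP pose, the force and the opening at its end, in the units of the state.
- ctrl.get_obs(): the state, without advancing time (a new reading comes with each control period).
- vision.get_image(name): name is "side" or "top" or "wrist"; returns (picture, depth): 480x640x3 uint8, red, green, blue; 480x640 float32, m along the optical axis (not along the pixel's ray), 0 where there is no reading.
- vision.calibration(name): a dict with "fx", "fy", "cx", "cy" (pixels), "dist" ([k1, k2, p1, p2, k3] as OpenCV has them; the pictures are not rectified), "rvec" (rotation vector, rad) and "tvec" (3), from world to camera coordinates, as OpenCV has them; the wrist camera has in their place "hand_eye" (4x4, takes a point from camera to tool coordinates, whose origin is the TCP and whose axes are the flange's). Camera axes: x right, y down, z forward; pixel columns grow to the right and rows downward; lengths in m; the calibration is good to about 2 mm. A picture is of the moment at which its call begins: read the wrist's pose just before it. calibration takes no time and is no camera call.
- ctrl.finish_job(): hands the job in, once; it reports no verdict.
The state is a dict: "t": time; "q": joint angles; "dq": joint speeds; "effort": joint torques, N m; "tool_pos": TCP position; "tool_rot": TCP orientation; "contact_force": force on the tool from outside, world axes, zero at the start; "wrist_torque": the same for the moment, N m; "opening": finger opening in m.
Only numpy, scipy, OpenCV 4.12 (cv2) and the standard library are available. Lean on these libraries where they do the work, as an engineer would, in place of code of your own. Each camera call takes 0.05 s, during which the arm holds its last target. There are 200 camera calls.

TASK

Sweep the three loose screw caps across the deck of the white sorting tray and over its edge, so that all three drop into the trough along one side of the tray. Push them with the fingers, keeping them down on the deck: do not pick up or lift a cap. Leave the small jar that stands among them, and the tube rack and bottle beside the tray, standing where they are.

Things in the scene. Friction and masses are not known exactly. Their poses are not given: they have to be found in the camera images.
- sorting_tray: white sorting tray, fixed to the bench, 256 (x) by 290 mm (y); origin at its underside on the bench, z up. Flat deck, top 45 mm above the origin, x -0.035 to 0.139 m, y -0.139 to 0.139 m. Beyond the bare edge at x = -0.035 lies the trough. 6 mm walls, tops 10 mm above the deck, on all outer sides. Its -x side faces roughly to the robot (turned by up to 0.4 rad)
- trough (a point): centre of the trough's floor, 6 mm above the bench and 39 mm below the deck. The trough is 70 mm wide along the tray's x (tray x -0.105 to -0.035 m) and runs the tray's whole inner width along y (278 mm); on its +x side is the rimless deck edge, on the others walls with tops 55 mm above the bench. Axes as the tray's
- cap0_center (a point): one of three identical loose screw caps: plain blue plastic disc with ribbed rim, 34 mm across, 14 mm high, about 12 g, lying flat on the tray's deck; this point is its centre, 7 mm above its underside. No cap lies nearer than 45 mm, centre to centre, to another cap or to the jar at the start
- cap1_center (a point): one of three identical loose screw caps: plain blue plastic disc with ribbed rim, 34 mm across, 14 mm high, about 12 g, lying flat on the tray's deck; this point is its centre, 7 mm above its underside. No cap lies nearer than 45 mm, centre to centre, to another cap or to the jar at the start
- cap2_center (a point): one of three identical loose screw caps: plain blue plastic disc with ribbed rim, 34 mm across, 14 mm high, about 12 g, lying flat on the tray's deck; this point is its centre, 7 mm above its underside. No cap lies nearer than 45 mm, centre to centre, to another cap or to the jar at the start
- cap0: the same cap as cap0_center; origin at the centre of its underside, z along its axis
- cap1: the same cap as cap1_center; origin at the centre of its underside, z along its axis
- cap2: the same cap as cap2_center; origin at the centre of its underside, z along its axis
- jar_center (a point): small white sample jar closed with a blue lid much like the caps, 36 mm across, 56 mm high, about 90 g, standing loose on the deck among the caps, to be left alone; this point is half-way up its axis
- tube_rack_center (a point): loose orange rack filled with blue-capped tubes, 180 by 60 mm, 100 mm high, 0.5 kg, standing on the bench beside the tray's +y side, to be left alone; this point is on its centre line 50 mm above the bench, x along its length
- reagent_bottle_center (a point): loose upright bottle, 66 mm across, 140 mm high, 0.4 kg, standing on the bench beside the tray's -y side, to be left alone; this point is half-way up its axis

How it is judged:
At the end, for the whole second after the job is handed in: The centres of all three caps are inside the trough (within its walls and the deck edge, and below the level of the deck, at least 2 mm), the caps at rest (under 20 mm/s); the jar, the tube rack and the bottle stand upright (within 0.15 rad) within 15 mm of where they began (x of cap0_center in the frame of sorting_tray between -0.105 and -0.035 m and y of cap0_center in the frame of sorting_tray between -0.139 and 0.139 m and z of each of cap0_center, cap1_center, cap2_center in the frame of sorting_tray below 0.043 m and linear speed of each of cap0, cap1, cap2 below 0.02 m/s and x of cap1_center in the frame of sorting_tray between -0.105 and -0.035 m and y of cap1_center in the frame of sorting_tray between -0.139 and 0.139 m and x of cap2_center in the frame of sorting_tray between -0.105 and -0.035 m and y of cap2_center in the frame of sorting_tray between -0.139 and 0.139 m and distance of each of jar_center, tube_rack_center, reagent_bottle_center from where it was at the start of the episode below 0.015 m and angle between each of jar_center, tube_rack_center, reagent_bottle_center's own z axis and vertical below 0.15 rad); the robot touches nothing.
It fails at once if a cap is lifted: its centre more than 25 mm above the deck (it is 7 mm lying flat, 17 mm standing on its rim) (z of any of cap0_center, cap1_center, cap2_center in the frame of sorting_tray above 0.07 m).
It fails at once if the jar, the tube rack or the bottle is shifted by more than 15 mm or tipped by more than 0.3 rad (distance of any of jar_center, tube_rack_center, reagent_bottle_center from where it was at the start of the episode above 0.015 m or angle between any of jar_center, tube_rack_center, reagent_bottle_center's own z axis and vertical above 0.3 rad).
It also fails if it takes over 53 s, if anything falls off the work surface, if the arm or the gripper's body presses on something with over 40 N, if the wrist force passes 120 N, or if a joint passes its speed limit or range.

## Working session

There is one attempt and no reset: what is moved stays moved. The work goes in short steps, Python scripts to look and compute and a tool call to move; the robot and the scene stay as the last step left them, time stands still between calls to the robot, and variables do not carry over. Pictures are saved under pics/ and viewed, about 8 in all and at most 12, crops included, and the job is handed in when it is done.

Besides the shell and the picture viewer there is one more tool, called after "Call:" as name(argument=value, ...), one argument or row to a line, values as JSON. jog_arm: Moves the arm, as the interface text tells. Its arguments: {"type":"object","properties":{"deltas":{"type":"array"},"grip_force":{"type":"number"}},"required":["deltas"]}

```bash
mkdir -p pics; ls; python3 - <<'E'
from station import ctrl, vision
import cv2
o=ctrl.get_obs(); print(o, ctrl.tcp_to_tips)
for n in("top","side"):
    im,d=vision.get_image(n); cv2.imwrite(f"pics/{n}0.png",im[:,:,::-1]); 
    import numpy as np; np.save(f"pics/{n}0.npy",d)
    print(vision.calibration(n))
E
```

```text
pics
{'t': 0.0, 'q': array([ 1.18001362e+00,  5.33386854e-02,  1.61430660e+00,  1.34217434e-06,
        1.47597842e+00, -1.19015853e-01]), 'dq': array([ 0.00043059,  0.00015917,  0.00109918, -0.00043808, -0.0006099 ,
        0.00098702]), 'effort': array([-2.16431697e-03, -3.93698859e+01, -3.70167696e+01, -2.57779102e-04,
        7.29837062e-03,  5.93816569e-07]), 'tool_pos': array([0.16752727, 0.6014456 , 0.21206679]), 'tool_rot': array([-4.25508323e-01, -3.11212338e+00,  3.08625066e-03]), 'contact_force': array([ 0.13298694, -0.88163353, -1.29499646]), 'wrist_torque': array([-0.02718821,  0.0095998 , -0.03372008]), 'opening': 0.08526850253431711} 0.022
{'fx': 435.30522352089366, 'fy': 435.30522352089366, 'cx': 326.58501769182624, 'cy': 251.14587248261665, 'dist': array([-0.05274616,  0.        ,  0.        ,  0.        ,  0.        ]), 'rvec': array([ 2.19431451, -2.14230983,  0.16869904]), 'tvec': array([0.00644938, 0.53946127, 0.89683967])}
{'fx': 601.6535020615707, 'fy': 601.6535020615707, 'cx': 328.3936058322794, 'cy': 242.679342610604, 'dist': array([0.00690195, 0.        , 0.        , 0.        , 0.        ]), 'rvec': array([ 2.45963027, -0.34905409,  0.11533571]), 'tvec': array([-0.49816295,  0.17379909,  1.01601162])}
```

View pics/top0.png

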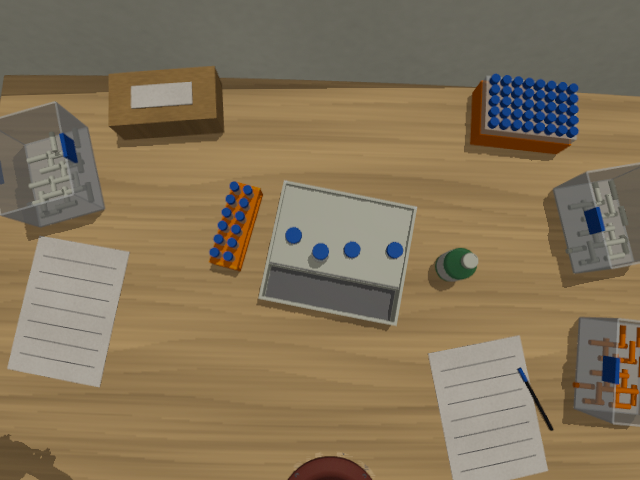

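The top view shows the tray with rim corners near (285,183), (415,207), (397,323) and (261,303), and the trough on the near side. The blue discs are at (293,236), (320,251), (352,250) and (395,250). The one at (320,251) looks like the jar, and depth will confirm that.

```bash
cat > h.py <<'E'
import numpy as np, cv2
from scipy.optimize import least_squares
from station import ctrl, vision
def ray(c,uv):
    K=np.array([[c['fx'],0,c['cx']],[0,c['fy'],c['cy']],[0,0,1]])
    p=cv2.undistortPoints(np.array([[uv]],float),K,c['dist'])[0,0]
    return np.array([p[0],p[1],1])
def cam(name):
    c=vision.calibration(name); R=cv2.Rodrigues(c['rvec'])[0]; return c,R,c['tvec']
def at_z(name,uv,z):
    c,R,t=cam(name); d=R.T@ray(c,uv); o=-R.T@t
    return o+d*(z-o[2])/d[2]
def at_d(name,uv,dep):
    c,R,t=cam(name); return R.T@(ray(c,uv)*dep-t)
def blobs(im,lo=(100,120,60),hi=(130,255,255),amin=40):
    m=cv2.inRange(cv2.cvtColor(im,cv2.COLOR_RGB2HSV),lo,hi)
    n,_,s,ce=cv2.connectedComponentsWithStats(m)
    return [(ce[i],s[i]) for i in range(1,n) if s[i][4]>=amin]
E
python3 - <<'E'
from h import *
im=cv2.imread('pics/top0.png')[:,:,::-1].copy(); d=np.load('pics/top0.npy')
for ce,s in blobs(im):
    if 265<ce[0]<415 and 180<ce[1]<330:
        u,v=ce.round().astype(int); print(ce.round(1),s, at_d('top',ce,np.median(d[v-2:v+3,u-2:u+3])).round(4), at_z('top',ce,.059).round(4))
cr=cv2.resize(im[170:335,200:485],None,fx=2.8,fy=2.8,interpolation=cv2.INTER_CUBIC)
cv2.imwrite('pics/crop0.png',cr[:,:,::-1])
E
```

```text
[293.2 234.9] [286 227  16  17 200] [0.5684 0.0905 0.0586] [0.5683 0.0905 0.059 ]
[351.7 249.3] [344 242  16  16 202] [ 0.541  -0.0321  0.0603] [ 0.5411 -0.0322  0.059 ]
[394.3 249.8] [386 242  17  16 202] [ 0.5425 -0.1216  0.0598] [ 0.5426 -0.1217  0.059 ]
[320.2 251.2] [313 244  16  16 203] [0.5303 0.0339 0.1007] [0.5356 0.0334 0.059 ]
```

View pics/crop0.png

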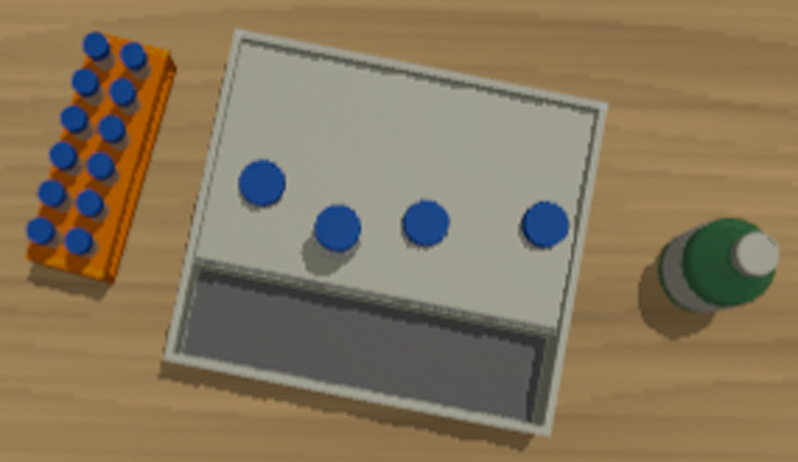

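View pics/side0.png

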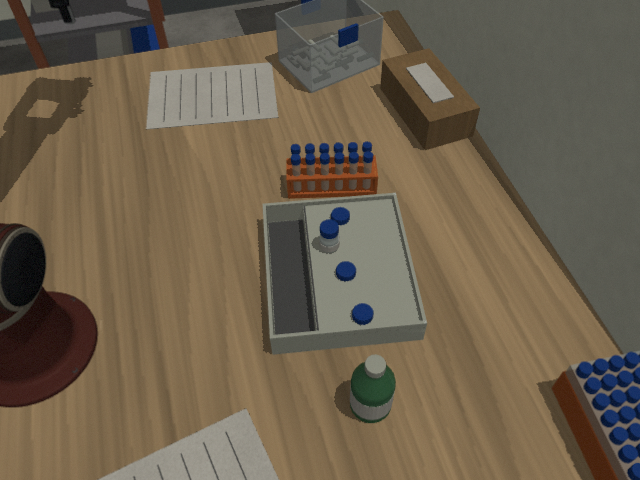

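The crop confirms three flat caps, with the jar at crop (337,228) between cap A (left) and cap B (middle). The outer rim corners are at crop (237,30), (607,103), (549,435) and (165,360). The side view agrees: the jar is at (329,235), the rack is on the +y side and the bottle on the -y side.

```bash
python3 - <<'E'
from h import *
px=[(237,30),(607,103),(549,435),(165,360)]
P=np.array([at_z('top',((u+.5)/2.8+200-.5,(v+.5)/2.8+170-.5),.055)[:2] for u,v in px])
L=np.array([(.145,.145),(.145,-.145),(-.111,-.145),(-.111,.145)])
def f(x):
    c,s=np.cos(x[2]),np.sin(x[2]); return L@np.array([[c,s],[-s,c]])+x[:2]
r=least_squares(lambda x:(f(x)-P).ravel(),[.5,0,0]); x=r.x
print(x.round(4),(f(x)-P).round(4)*1000)
c,s=np.cos(x[2]),np.sin(x[2]); R=np.array([[c,-s],[s,c]])
im=cv2.imread('pics/side0.png')[:,:,::-1].copy()
for ce,st in blobs(im):
    if 300<ce[0]<380 and 205<ce[1]<325: print('side',ce.round(1),[((at_z('side',ce,z)[:2]-x[:2])@R).round(4) for z in(.055,.097)])
for n,p in dict(A=(.5683,.0905),B=(.5411,-.0322),C=(.5426,-.1217),jar=(.5303,.0339)).items():
    print(n,((np.array(p)-x[:2])@R).round(4))
d=np.load('pics/top0.npy')
for n,(u,v) in dict(rackedge=(248,233),bottlecap=(470,260),deck=(350,215),trough=(330,290),br=(241,262),tr=(258,195)).items(): 
    p=at_d('top',(u,v),d[v,u]); print(n,p.round(3),((p[:2]-x[:2])@R).round(4))
E
```

```text
[ 0.5197 -0.0034 -0.1714] [[ 1.1  1.3]
 [ 0.1 -0.9]
 [-1.  -1.2]
 [-0.1  0.8]]
side [334.5 222. ] [array([0.0183, 0.082 ]), array([0.0141, 0.0473])]
side [345.9 270.3] [array([ 0.0254, -0.0283]), array([ 0.0208, -0.0576])]
side [362.6 313. ] [array([ 0.0418, -0.1166]), array([ 0.0364, -0.1416])]
A [0.0319 0.1008]
B [ 0.026  -0.0247]
C [ 0.0427 -0.1127]
jar [0.0041 0.0385]
rackedge [0.577 0.192 0.013] [0.0236 0.2023]
bottlecap [ 0.516 -0.254  0.138] [ 0.0389 -0.2477]
deck [ 0.616 -0.028  0.049] [ 0.0995 -0.0082]
trough [0.457 0.009 0.01 ] [-0.0636  0.002 ]
br [0.513 0.205 0.011] [-0.0416  0.2039]
tr [0.654 0.169 0.05 ] [0.1029 0.1925]
```

Call:
jog_arm(
  deltas=[
    [0, 0, -0.1, 0, 0, 0, 0.14],
    [0, 0, 0, 0, 0, 0, 0.14],
    [0, 0, 0, 0, 0, 0, 0.14],
  ],
  grip_force=20,
)

```text
t: 0.35
tool_pos: [0.1677, 0.6018, 0.2128]
tool_rot: [-0.273, -3.129, 0.001]
contact_force: [-0.2, -0.6, -0.1]
opening: 0.0512
```

```bash
cat >> h.py <<'E'
T0=np.array([.5197,-.0034]); yaw=-.1714
Rt=np.array([[np.cos(yaw),-np.sin(yaw)],[np.sin(yaw),np.cos(yaw)]])
def where():
    o=ctrl.get_obs(); p=(o['tool_pos'][:2]-T0)@Rt; R=cv2.Rodrigues(o['tool_rot'])[0]
    ex=Rt.T@R[:2,0]
    print('t',round(o['t'],2),'tray xy',p.round(4),'z',o['tool_pos'][2].round(4),'open',round(o['opening'],4),'yaw err',np.arctan2(ex[1],-ex[0]).round(4),'tilt',R[:,2].round(4),'F',o['contact_force'].round(1))
E
python3 -c "from h import *; where()"
```

```text
t 0.35 tray xy [-0.4501  0.5363] z 0.2128 open 0.0512 yaw err 0.0026 tilt [-3.e-04 -8.e-04 -1.e+00] F [-0.2 -0.6 -0.1]
```

Call:
jog_arm(
  deltas=[
    [0, 0, 0, -2.2, -1.81, 0, 0.14],
    [0, 0, 0, -2.2, -1.81, 0, 0.14],
    [0, 0, 0, -2.2, -1.81, 0, 0.14],
    [0, 0, 0, -2.2, -1.81, 0, 0.14],
    [0, 0, 0, -2.2, -1.81, 0, 0.14],
    [0, 0, 0, -2.2, -1.81, 0, 0.14],
    [0, 0, 0, -2.2, -1.81, 0, 0.14],
    [0, 0, 0, -2.2, -1.81, 0, 0.14],
    [0, 0, 0, -2.2, -1.81, 0, 0.14],
    [0, 0, 0, -2.2, -1.81, 0, 0.14],
    [0, 0, 0, -2.2, -1.81, 0, 0.14],
    [0, 0, 0, -2.2, -1.81, 0, 0.14],
  ],
)

```text
t: 1.35
tool_pos: [0.3914, 0.3417, 0.2133]
tool_rot: [0.273, 3.13, 0.0]
contact_force: [1.2, 0.1, -1.0]
opening: 0.0118
```

Call:
jog_arm(
  deltas=[
    [0, 0, 0, -2.2, -1.81, 0, 0.14],
    [0, 0, 0, -2.2, -1.81, 0, 0.14],
    [0, 0, 0, -2.2, -1.81, 0, 0.14],
    [0, 0, 0, -2.2, -1.81, 0, 0.14],
    [0, 0, 0, -2.2, -1.81, 0, 0.14],
    [0, 0, 0, -2.2, -1.81, 0, 0.14],
    [0, 0, 0, -2.2, -1.81, 0, 0.14],
    [0, 0, 0, -2.2, -1.81, 0, 0.14],
    [0, 0, 0, -2.2, -1.81, 0, 0.14],
    [0, 0, 0, -2.2, -1.81, 0, 0.14],
    [0, 0, 0, -2.2, -1.81, 0, 0.14],
    [0, 0, 0, -2.2, -1.81, 0, 0.14],
  ],
)

```text
t: 2.35
tool_pos: [0.6144, 0.0826, 0.2131]
tool_rot: [-0.273, -3.129, -0.0]
contact_force: [0.3, 0.5, 0.2]
opening: 0.0114
```

Call:
jog_arm(
  deltas=[
    [0, 0, 0, 0, 0, 0, 0.14],
    [0, 0, 0, 0, 0, 0, 0.14],
  ],
)

```text
t: 2.52
tool_pos: [0.6141, 0.0827, 0.2128]
tool_rot: [-0.275, -3.129, -0.0]
contact_force: [-0.3, 0.1, -0.6]
opening: 0.012
```

```bash
python3 - <<'E'
from h import *
where()
im,d=vision.get_image('wrist'); cv2.imwrite('pics/w1.png',im[:,:,::-1]); print(vision.calibration('wrist'))
E
```

```text
t 2.52 tray xy [0.0784 0.1009] z 0.2128 open 0.012 yaw err 0.0042 tilt [-1.e-03  2.e-04 -1.e+00] F [-0.3  0.1 -0.6]
{'fx': 402.09583011165654, 'fy': 402.09583011165654, 'cx': 313.62351022391755, 'cy': 239.24923427314997, 'dist': array([-0.00766834,  0.        ,  0.        ,  0.        ,  0.        ]), 'hand_eye': array([[ 5.50185248e-04, -9.63854413e-01, -2.66428915e-01,
         6.65070671e-02],
       [ 9.99999849e-01,  5.26639012e-04,  1.59824351e-04,
         7.89003663e-04],
       [-1.37355456e-05, -2.66428963e-01,  9.63854557e-01,
        -1.60971320e-01],
       [ 0.00000000e+00,  0.00000000e+00,  0.00000000e+00,
         1.00000000e+00]])}
```

View pics/w1.png

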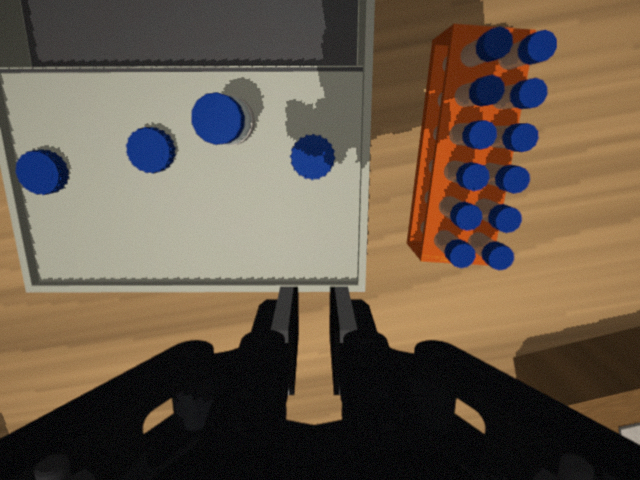

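The wrist view shows the fingertips at (297–343, 290), with cap A at (312,157) ahead of them and the jar at (218,118). I'll check the positions with this camera.

```bash
cat >> h.py <<'E'
def wrist_z(uv,z):
    o=ctrl.get_obs(); R=cv2.Rodrigues(o['tool_rot'])[0]; c=vision.calibration('wrist'); H=c['hand_eye']
    d=R@H[:3,:3]@ray(c,uv); p=o['tool_pos']+R@H[:3,3]
    return (((p+d*(z-p[2])/d[2])[:2]-T0)@Rt).round(4)
E
python3 - <<'E'
from h import *
for n,u,z in[('A',(312,157),.059),('B',(150,150),.059),('C',(41,172),.059),('jar',(217,118),.101),('edge',(150,68),.045),('edge',(300,68),.045),('backL',(27,290),.055),('backR',(364,290),.055)]: print(n,wrist_z(u,z))
E
```

```text
A [0.0324 0.1014]
B [ 0.0268 -0.0228]
C [ 0.0432 -0.1098]
jar [0.0045 0.0398]
edge [-0.0336 -0.0217]
edge [-0.0332  0.0924]
backL [ 0.1437 -0.1428]
backR [0.1441 0.1454]
```

Call:
jog_arm(
  deltas=[
    [0, 0, 0, 0, 0, 2, 0.14],
    [0, 0, 0, 0, 0, 2, 0.14],
    [0, 0, 0, 0, 0, 2, 0.14],
    [0, 0, 0, 0, 0, 2, 0.14],
    [0, 0, 0, 0, 0, 2, 0.14],
    [0, 0, 0, 0, 0, 1.5, 0.14],
    [0, 0, 0, 0, 0, 1, 0.14],
    [0, 0, 0, 0, 0, 0.8, 0.14],
    [0, 0, 0, 0, 0, 0.5, 0.14],
    [0, 0, 0, 0, 0, 0.4, 0.14],
    [0, 0, 0, 0, 0, 0, 0.14],
    [0, 0, 0, 0, 0, 0, 0.14],
  ],
)

```text
t: 3.57
tool_pos: [0.6142, 0.0838, 0.072]
tool_rot: [0.269, 3.129, 0.0]
contact_force: [-0.5, -0.7, 0.7]
opening: 0.0118
```

```bash
python3 - <<'E'
from h import *
where()
im,d=vision.get_image('side'); 
cv2.imwrite('pics/s2.png',cv2.resize(im[150:350,240:440],None,fx=3,fy=3)[:,:,::-1])
E
```

```text
t 3.57 tray xy [0.0782 0.1021] z 0.072 open 0.0118 yaw err 0.0004 tilt [ 0.001  0.    -1.   ] F [-0.5 -0.7  0.7]
```

View pics/s2.png

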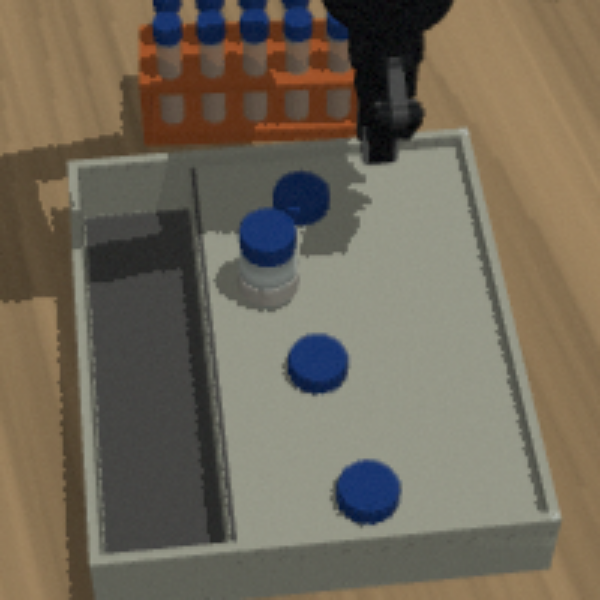

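The fingers are on the deck behind cap A at about (380,155) in the crop, with the way clear of the jar at (268,260). I'll push cap A now.

Call:
jog_arm(
  deltas=[
    [0, 0, 0, 0, 0, 0.2, 0.14],
    [0, 0, 0, 1, 0, 0, 0.14],
    [0, 0, 0, 1, 0, 0, 0.14],
    [0, 0, 0, 0.8, 0, 0, 0.14],
    [0, 0, 0, 0.8, 0, 0, 0.14],
    [0, 0, 0, 0.8, 0, 0, 0.14],
    [0, 0, 0, 0.8, 0, 0, 0.14],
    [0, 0, 0, 0.8, 0, 0, 0.14],
    [0, 0, 0, 0.8, 0, 0, 0.14],
    [0, 0, 0, 0.8, 0, 0, 0.14],
    [0, 0, 0, 0.8, 0, 0, 0.14],
    [0, 0, 0, 0, 0, 0, 0.14],
  ],
)

```text
t: 4.62
tool_pos: [0.5294, 0.0984, 0.069]
tool_rot: [-0.269, -3.129, 0.0]
contact_force: [0.3, 0.4, -0.1]
opening: 0.012
```

Call:
jog_arm(
  deltas=[
    [0, 0, 0, 0.6, 0, 0, 0.14],
    [0, 0, 0, 0.6, 0, 0, 0.14],
    [0, 0, 0, 0.6, 0, 0, 0.14],
    [0, 0, 0, 0.6, 0, 0, 0.14],
    [0, 0, 0, 0.2, 0, 0, 0.14],
    [0, 0, 0, 0, 0, 0, 0.14],
    [0, 0, 0, 0, 0, 0, 0.14],
  ],
)

```text
t: 5.2
tool_pos: [0.5054, 0.1026, 0.0694]
tool_rot: [0.269, 3.13, 0.0]
contact_force: [-0.8, -0.0, 0.2]
opening: 0.0117
```

```bash
python3 - <<'E'
from h import *
where()
im,d=vision.get_image('side'); 
cv2.imwrite('pics/s3.png',cv2.resize(im[150:350,240:440],None,fx=3,fy=3)[:,:,::-1])
E
```

```text
t 5.2 tray xy [-0.0322  0.102 ] z 0.0694 open 0.0117 yaw err 0.0003 tilt [ 3.e-04 -0.e+00 -1.e+00] F [-0.8 -0.   0.2]
```

View pics/s3.png

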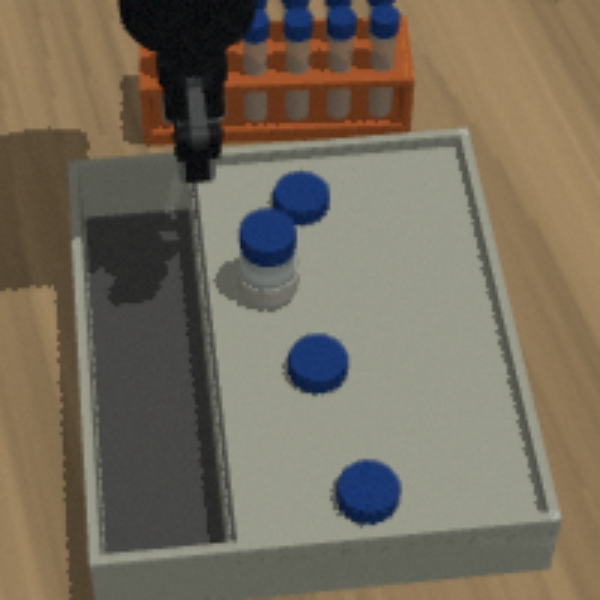

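Cap A did not move. It is still at crop (301,197), while the fingertips are now at (197,178). They must have passed above it, so I'll measure the true tip height.

```bash
python3 - <<'E'
from h import *
def sidepx(p):
    c,R,t=cam('side'); K=np.array([[c['fx'],0,c['cx']],[0,c['fy'],c['cy']],[0,0,1]])
    return cv2.projectPoints(np.array([p],float),c['rvec'],t,K,c['dist'])[0].ravel()
o=ctrl.get_obs()
for z in(.04,.047,.055,.06,.065,.07): print(z,((sidepx([*o['tool_pos'][:2],z])-[240,150])*3).round(0))
# depth-based tip points, side and top views
for n in('side','top'):
    im,d=vision.get_image(n); c,R,t=cam(n)
    v,u=np.mgrid[:480,:640]; K=np.array([[c['fx'],0,c['cx']],[0,c['fy'],c['cy']],[0,0,1]])
    r=cv2.undistortPoints(np.stack([u,v],-1).reshape(-1,1,2).astype(float),K,c['dist'])[:,0]
    P=(np.c_[r,np.ones(len(r))]*d.reshape(-1,1)-t)@R
    q=(P[:,:2]-T0)@Rt; dark=im.reshape(-1,3).max(1)<60
    m=dark&(np.abs(q[:,0]+.032)<.04)&(np.abs(q[:,1]-.102)<.05)&(P[:,2]>.03)&(P[:,2]<.13)
    for lo in np.arange(.03,.13,.01):
        k=m&(P[:,2]>=lo)&(P[:,2]<lo+.01)
        if k.sum()>3: print(n,lo.round(2),k.sum(),q[k].min(0).round(3),q[k].max(0).round(3))
E
```

```text
0.04 [200. 214.]
0.047 [199. 207.]
0.055 [199. 198.]
0.06 [199. 193.]
0.065 [198. 188.]
0.07 [198. 183.]
side 0.09 14 [-0.04   0.081] [-0.027  0.085]
side 0.1 34 [-0.041  0.08 ] [-0.025  0.09 ]
side 0.11 14 [-0.04   0.081] [-0.027  0.084]
```

```bash
python3 - <<'E'
from h import *
print(ctrl.tcp_to_tips)
im,d=vision.get_image('side'); c,R,t=cam('side')
for v in range(196,214):
    row=[]
    for u in (302,305,308):
        p=R.T@(ray(c,(u,v))*d[v,u]-t); q=(p[:2]-T0)@Rt
        row.append((im[v,u].max(),q.round(3).tolist(),p[2].round(3)))
    print(v,row)
E
```

```text
0.022
196 [(np.uint8(26), [-0.041, 0.038], np.float64(0.181)), (np.uint8(50), [-0.036, 0.038], np.float64(0.181)), (np.uint8(48), [-0.031, 0.039], np.float64(0.18))]
197 [(np.uint8(20), [-0.041, 0.04], np.float64(0.177)), (np.uint8(42), [-0.036, 0.039], np.float64(0.178)), (np.uint8(36), [-0.031, 0.038], np.float64(0.178))]
198 [(np.uint8(16), [-0.041, 0.04], np.float64(0.174)), (np.uint8(28), [-0.036, 0.038], np.float64(0.176)), (np.uint8(27), [-0.031, 0.039], np.float64(0.174))]
199 [(np.uint8(14), [-0.041, 0.043], np.float64(0.169)), (np.uint8(24), [-0.036, 0.043], np.float64(0.168)), (np.uint8(22), [-0.03, 0.049], np.float64(0.161))]
200 [(np.uint8(16), [-0.04, 0.049], np.float64(0.16)), (np.uint8(12), [-0.036, 0.048], np.float64(0.16)), (np.uint8(15), [-0.03, 0.051], np.float64(0.156))]
201 [(np.uint8(14), [-0.04, 0.054], np.float64(0.151)), (np.uint8(12), [-0.035, 0.054], np.float64(0.151)), (np.uint8(13), [-0.03, 0.065], np.float64(0.138))]
202 [(np.uint8(17), [-0.04, 0.065], np.float64(0.137)), (np.uint8(17), [-0.035, 0.061], np.float64(0.14)), (np.uint8(17), [-0.03, 0.066], 
[... 1081 characters left out ...]
), (np.uint8(19), [-0.029, 0.083], np.float64(0.096))]
210 [(np.uint8(38), [-0.04, 0.087], np.float64(0.091)), (np.uint8(42), [-0.035, 0.082], np.float64(0.096)), (np.uint8(85), [-0.029, 0.088], np.float64(0.089))]
211 [(np.uint8(86), [-0.038, 0.138], np.float64(0.029)), (np.uint8(91), [-0.033, 0.121], np.float64(0.048)), (np.uint8(147), [-0.027, 0.125], np.float64(0.043))]
212 [(np.uint8(91), [-0.038, 0.137], np.float64(0.027)), (np.uint8(100), [-0.033, 0.121], np.float64(0.045)), (np.uint8(154), [-0.028, 0.119], np.float64(0.046))]
213 [(np.uint8(91), [-0.038, 0.139], np.float64(0.022)), (np.uint8(90), [-0.033, 0.118], np.float64(0.045)), (np.uint8(152), [-0.028, 0.12], np.float64(0.042))]
```

```bash
python3 - <<'E'
from h import *
c=vision.calibration('wrist'); H=np.linalg.inv(c['hand_eye']); K=np.array([[c['fx'],0,c['cx']],[0,c['fy'],c['cy']],[0,0,1]])
for x in(0.005,.011):
  for z in(-.02,-.01,0,.01,.022):
    p=np.array([[x,y,z] for y in(-.02,-.006,.006,.02)])
    print(x,z,cv2.projectPoints(p,cv2.Rodrigues(H[:3,:3])[0],H[:3,3],K,c['dist'])[0][:,0].round(0).tolist())
im,d=vision.get_image('wrist'); cv2.imwrite('pics/w2.png',im[:,:,::-1])
R=c['hand_eye']
for u,v in[(288,292),(290,300),(343,300),(346,310),(290,320),(285,330),(343,294),(346,298),(280,340),(265,315)]:
    print((u,v),im[v,u],(R[:3,:3]@(ray(c,(u,v))*d[v,u])+R[:3,3]).round(4))
E
```

```text
0.005 -0.02 [[259.0, 297.0], [296.0, 297.0], [327.0, 297.0], [364.0, 297.0]]
0.005 -0.01 [[262.0, 287.0], [297.0, 287.0], [326.0, 287.0], [361.0, 287.0]]
0.005 0 [[265.0, 278.0], [298.0, 278.0], [326.0, 278.0], [359.0, 278.0]]
0.005 0.01 [[267.0, 270.0], [298.0, 270.0], [325.0, 270.0], [356.0, 270.0]]
0.005 0.022 [[270.0, 261.0], [299.0, 261.0], [324.0, 261.0], [354.0, 261.0]]
0.011 -0.02 [[258.0, 282.0], [295.0, 282.0], [327.0, 282.0], [365.0, 282.0]]
0.011 -0.01 [[261.0, 273.0], [297.0, 273.0], [327.0, 273.0], [362.0, 273.0]]
0.011 0 [[264.0, 264.0], [297.0, 264.0], [326.0, 264.0], [359.0, 264.0]]
0.011 0.01 [[267.0, 257.0], [298.0, 257.0], [325.0, 257.0], [357.0, 257.0]]
0.011 0.022 [[270.0, 249.0], [299.0, 249.0], [325.0, 249.0], [354.0, 249.0]]
(288, 292) [76 71 71] [ 0.0099 -0.0084 -0.0273]
(290, 300) [70 71 70] [ 0.01   -0.0072 -0.0344]
(343, 300) [78 76 75] [ 0.0104  0.0108 -0.0353]
(346, 310) [76 76 75] [ 0.01    0.0113 -0.0421]
(290, 320) [22 23 22] [ 0.0098 -0.0064 -0.0488]
(285, 330) [93 89 88] [ 0.0099 -0.0075 -0.0553]
(343, 294) [76 77 73] [ 0.0105  0.0111 -0.0303]
(346, 298) [75 75 76] [ 0.0098  0.012  -0.0322]
(280, 340) [18 21 15] [ 0.0112 -0.0083 -0.0633]
(265, 315) [10 11 15] [ 0.006  -0.0155 -0.0377]
```

View pics/w2.png

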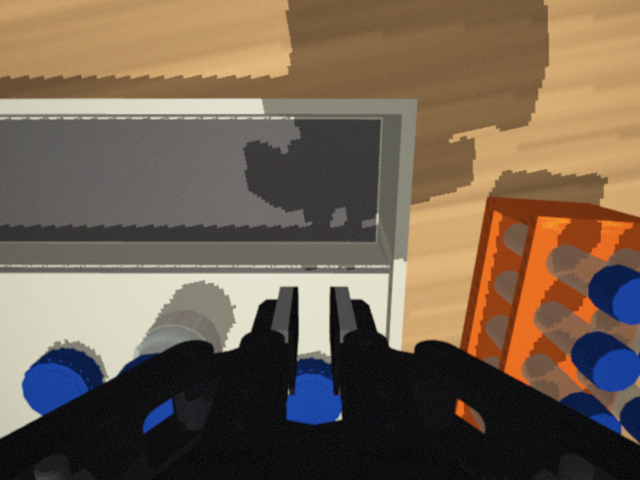

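Both cameras show the real fingertips about 22–24 mm *behind* the reported TCP, not 22 mm ahead of it. The tips are now at z≈0.091, so they passed over the cap (still at wrist pixel (313,392)) without touching it. I'll work from the measured tips, and first measure the gripper's profile for jar clearance.

```bash
cat > prof.py <<'E'
from h import *
def prof():
    im,d=vision.get_image('wrist'); c=vision.calibration('wrist'); H=c['hand_eye']
    v,u=np.mgrid[:480,:640]; K=np.array([[c['fx'],0,c['cx']],[0,c['fy'],c['cy']],[0,0,1]])
    r=cv2.undistortPoints(np.stack([u,v],-1).reshape(-1,1,2).astype(float),K,c['dist'])[:,0]
    P=(np.c_[r,np.ones(len(r))]*d.reshape(-1,1))@H[:3,:3].T+H[:3,3]
    g=(d.ravel()>0)&(np.abs(P[:,0])<.06)&(P[:,2]<-.012)&(im.reshape(-1,3).max(1)<110)
    print('tip z max (99.5%)',np.percentile(P[g&(np.abs(P[:,1])<.025)][:,2],99.5).round(4))
    for lo in np.arange(-.12,-.015,.01):
        k=g&(P[:,2]>=lo)&(P[:,2]<lo+.01)
        if k.sum()>5: print(lo.round(3),k.sum(),np.percentile(P[k],1,0).round(3)[:2],np.percentile(P[k],99,0).round(3)[:2])
prof()
E
python3 prof.py
```

```text
tip z max (99.5%) -0.0256
-0.12 4119 [ 0.016 -0.018] [0.02 0.02]
-0.11 15603 [ 0.004 -0.054] [0.017 0.057]
-0.1 18708 [-0.005 -0.054] [0.017 0.056]
-0.09 10409 [-0.01  -0.049] [0.017 0.05 ]
-0.08 11278 [-0.01  -0.042] [0.012 0.044]
-0.07 4250 [-0.009 -0.037] [0.013 0.038]
-0.06 1675 [-0.011 -0.017] [0.011 0.019]
-0.05 1200 [-0.011 -0.018] [0.011 0.02 ]
-0.04 1343 [-0.044 -0.019] [0.015 0.116]
-0.03 3853 [-0.053 -0.072] [0.017 0.133]
-0.02 994 [-0.053 -0.07 ] [0.017 0.136]
```

Call:
jog_arm(
  deltas=[
    [0, 0, 0, 0, 0, -1.5, 0.14],
    [0, 0, 0, -2, 0, -1.5, 0.14],
    [0, 0, 0, -3, 0, 0, 0.14],
    [0, 0, 0, -3, 0, 0, 0.14],
    [0, 0, 0, -3, 0, 0, 0.14],
    [0, 0, 0, 0, 0, 0, 0.14],
    [0, 0, 0, 0, 0, 0, 0.14],
  ],
)

```text
t: 6.08
tool_pos: [0.6145, 0.0834, 0.0988]
tool_rot: [-0.271, -3.129, 0.0]
contact_force: [-0.6, -0.1, 0.7]
opening: 0.0122
```

Call:
jog_arm(
  deltas=[
    [0, 0, 0, 0, 0, 1.5, 0.14],
    [0, 0, 0, 0, 0, 1.5, 0.14],
    [0, 0, 0, 0, 0, 1.5, 0.14],
    [0, 0, 0, 0, 0, 1, 0.14],
    [0, 0, 0, 0, 0, 0.7, 0.14],
    [0, 0, 0, 0, 0, 0.5, 0.14],
    [0, 0, 0, 0, 0, 0.3, 0.14],
    [0, 0, 0, 0, 0, 0.3, 0.14],
    [0, 0, 0, 0, 0, 0, 0.14],
    [0, 0, 0, 0, 0, 0, 0.14],
  ],
)

```text
t: 6.92
tool_pos: [0.6146, 0.0838, 0.0274]
tool_rot: [0.269, 3.128, 0.0]
contact_force: [0.2, 0.4, 2.8]
opening: 0.0118
```

```bash
python3 - <<'E'
from h import *
where()
im,d=vision.get_image('side'); cv2.imwrite('pics/s4.png',cv2.resize(im[150:350,240:440],None,fx=3,fy=3)[:,:,::-1])
c,R,t=cam('side')
for u in(366,368,370):
  for v in range(204,226,2):
    p=R.T@(ray(c,(u,v))*d[v,u]-t); 
    if im[v,u].max()<70: print(u,v,((p[:2]-T0)@Rt).round(3),p[2].round(3))
E
```

```text
t 6.92 tray xy [0.0786 0.1021] z 0.0274 open 0.0118 yaw err 0.0004 tilt [ 1.9e-03  1.0e-04 -1.0e+00] F [0.2 0.4 2.8]
366 204 [0.068 0.047] 0.138
366 206 [0.067 0.04 ] 0.141
366 208 [0.067 0.04 ] 0.136
366 210 [0.068 0.042] 0.128
366 212 [0.07  0.053] 0.11
366 214 [0.076 0.082] 0.071
366 216 [0.077 0.083] 0.064
366 218 [0.078 0.086] 0.055
366 220 [0.079 0.091] 0.043
368 204 [0.071 0.045] 0.14
368 206 [0.07  0.041] 0.14
368 208 [0.07  0.037] 0.138
368 210 [0.071 0.044] 0.126
368 212 [0.076 0.064] 0.097
368 214 [0.08  0.083] 0.068
368 216 [0.08  0.082] 0.064
368 218 [0.081 0.084] 0.056
370 204 [0.074 0.043] 0.142
370 206 [0.073 0.039] 0.141
370 208 [0.073 0.038] 0.137
370 210 [0.075 0.044] 0.125
370 212 [0.08  0.065] 0.095
370 214 [0.084 0.082] 0.069
370 216 [0.086 0.089] 0.055
370 218 [0.086 0.091] 0.047
```

View pics/s4.png

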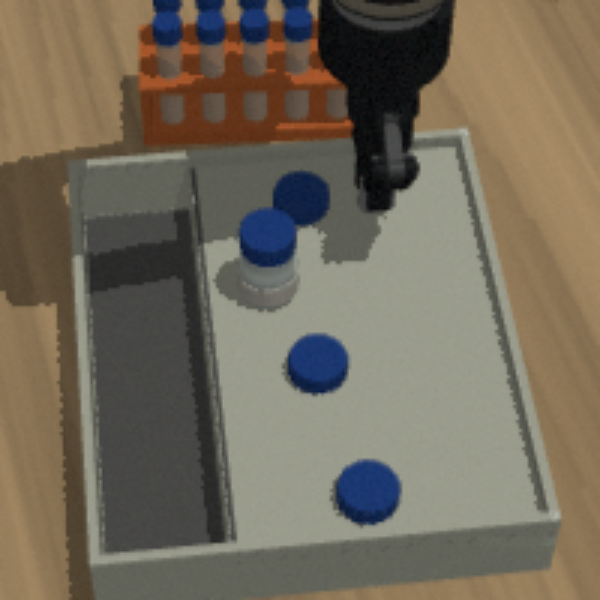

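The tips are now at deck level behind cap A at crop (375,205), possibly touching very lightly (2.8 N). I'll raise 3 mm and push, steering slightly to +y to keep clear of the jar.

Call:
jog_arm(
  deltas=[
    [0, 0, 0, 0, 0, -0.3, 0.14],
    [0, 0, 0, 0.8, 0, 0, 0.14],
    [0, 0, 0, 0.8, 0, 0, 0.14],
    [0, 0, 0, 0.6, 0.15, 0, 0.14],
    [0, 0, 0, 0.6, 0.15, 0, 0.14],
    [0, 0, 0, 0.6, 0.15, 0, 0.14],
    [0, 0, 0, 0.6, 0.15, 0, 0.14],
    [0, 0, 0, 0, 0, 0, 0.14],
  ],
)

```text
t: 7.63
tool_pos: [0.5739, 0.0972, 0.0289]
tool_rot: [-0.268, -3.129, -0.0]
contact_force: [-0.3, -0.9, -0.6]
opening: 0.0123
```

```bash
python3 - <<'E'
from h import *
where()
im,d=vision.get_image('wrist'); 
for ce,s in blobs(im): print(ce.round(0),s[:5],wrist_z(ce,.059))
E
```

```text
t 7.63 tray xy [0.0363 0.1083] z 0.0289 open 0.0123 yaw err -0.0003 tilt [-1.2e-03  1.0e-04 -1.0e+00] F [-0.3 -0.9 -0.6]
[308. 245.] [ 257  193  102  102 7745] [0.0086 0.107 ]
[ 49. 272.] [    0   205   114   139 12778] [0.0187 0.0171]
[635. 392.] [628 371  12  42 341] [0.067  0.2311]
```

Cap A is now moving with the fingers, centred in the cradle.

Call:
jog_arm(
  deltas=[
    [0, 0, 0, 0.6, 0, 0, 0.14],
    [0, 0, 0, 0.6, 0, 0, 0.14],
    [0, 0, 0, 0.6, 0, 0, 0.14],
    [0, 0, 0, 0.6, 0, 0, 0.14],
    [0, 0, 0, 0.6, 0, 0, 0.14],
    [0, 0, 0, 0.6, 0, 0, 0.14],
    [0, 0, 0, 0.6, 0, 0, 0.14],
    [0, 0, 0, 0.6, 0, 0, 0.14],
    [0, 0, 0, 0.6, 0, 0, 0.14],
    [0, 0, 0, 0.6, 0, 0, 0.14],
    [0, 0, 0, 0.6, 0, 0, 0.14],
    [0, 0, 0, 0.5, 0, 0, 0.14],
  ],
)

```text
t: 8.68
tool_pos: [0.5046, 0.1088, 0.0292]
tool_rot: [-0.269, -3.13, 0.0]
contact_force: [-0.8, -0.7, 0.2]
opening: 0.0121
```

Call:
jog_arm(
  deltas=[
    [0, 0, 0, 0, 0, 0, 0.14],
    [0, 0, 0, 0, 0, 0, 0.14],
    [0, 0, 0, 0, 0, 0, 0.14],
  ],
)

```text
t: 8.93
tool_pos: [0.5057, 0.1086, 0.0295]
tool_rot: [0.27, 3.13, 0.0]
contact_force: [0.5, 0.5, 0.2]
opening: 0.0121
```

```bash
cat > look.py <<'E'
from h import *
where()
for n in('wrist','side'):
    im,d=vision.get_image(n); c=vision.calibration(n); o=ctrl.get_obs()
    for ce,s in blobs(im,amin=60):
        if n=='side' and not(240<ce[0]<430 and 195<ce[1]<340): continue
        u,v=ce.round().astype(int); dd=np.median(d[max(0,v-2):v+3,max(0,u-2):u+3])
        if n=='side': p=at_d(n,ce,dd)
        else:
            H=c['hand_eye']; p=o['tool_pos']+cv2.Rodrigues(o['tool_rot'])[0]@(H[:3,:3]@(ray(c,ce)*dd)+H[:3,3])
        print(n,ce.round(0),s[4],'tray',((p[:2]-T0)@Rt).round(4),'z',p[2].round(4))
E
python3 look.py
```

```text
t 8.93 tray xy [-0.0329  0.108 ] z 0.0295 open 0.0121 yaw err 0.0004 tilt [ 5.e-04 -0.e+00 -1.e+00] F [0.5 0.5 0.2]
wrist [312. 186.] 5122 tray [-0.0759  0.1081] z 0.0206
wrist [ 12. 418.] 762 tray [ 0.0147 -0.0149] z 0.0519
wrist [635. 427.] 249 tray [-0.0125  0.206 ] z 0.0893
side [329. 229.] 286 tray [0.0021 0.0311] z 0.0994
side [283. 230.] 249 tray [-0.0775  0.1023] z 0.0186
side [345. 271.] 306 tray [ 0.024  -0.0317] z 0.0583
side [362. 314.] 346 tray [ 0.0404 -0.1199] z 0.0588
```

Cap A is flat on the trough floor (top at z≈0.02) and the jar has not moved. Next is cap B: lift, move across and descend behind it.

Call:
jog_arm(
  deltas=[
    [0, 0, 0, 0, 0, -2, 0.14],
    [0, 0, 0, 0, 0, -2.7, 0.14],
    [0, 0, 0, 0, 0, -2.7, 0.14],
    [0, 0, 0, 0, 0, -2.6, 0.14],
    [0, 0, 0, -2.1, -2.7, 0, 0.14],
    [0, 0, 0, -2.1, -2.7, 0, 0.14],
    [0, 0, 0, -2.1, -2.7, 0, 0.14],
    [0, 0, 0, -2.1, -2.7, 0, 0.14],
    [0, 0, 0, -2.1, -2.5, 0, 0.14],
    [0, 0, 0, 0, 0, 0, 0.14],
    [0, 0, 0, 0, 0, 0, 0.14],
  ],
)

```text
t: 9.95
tool_pos: [0.5867, -0.0417, 0.1291]
tool_rot: [-0.274, -3.129, -0.0]
contact_force: [-0.8, -0.4, 0.4]
opening: 0.012
```

```bash
python3 look.py
```

```text
t 9.95 tray xy [ 0.0726 -0.0263] z 0.1291 open 0.012 yaw err 0.0031 tilt [-3.e-04  3.e-04 -1.e+00] F [-0.8 -0.4  0.4]
wrist [537.   8.] 644 tray [-0.0649  0.1103] z 0.0203
wrist [453. 125.] 3921 tray [0.0039 0.0388] z 0.101
wrist [313. 166.] 2713 tray [ 0.026  -0.0246] z 0.0595
wrist [162. 196.] 2634 tray [ 0.0426 -0.1122] z 0.0593
side [329. 229.] 285 tray [0.0022 0.031 ] z 0.0994
side [283. 231.] 266 tray [-0.0775  0.1009] z 0.0202
side [345. 271.] 309 tray [ 0.0241 -0.0321] z 0.0586
side [362. 314.] 346 tray [ 0.0403 -0.1203] z 0.0596
```

Call:
jog_arm(
  deltas=[
    [0, 0, 0, 0, 0, 2.2, 0.14],
    [0, 0, 0, 0, 0, 2.2, 0.14],
    [0, 0, 0, 0, 0, 2.2, 0.14],
    [0, 0, 0, 0, 0, 1.5, 0.14],
    [0, 0, 0, 0, 0, 1, 0.14],
    [0, 0, 0, 0, 0, 0.6, 0.14],
    [0, 0, 0, 0, 0, 0.3, 0.14],
    [0, 0, 0, 0, 0, 0, 0.14],
    [0, 0, 0, 0, 0, 0, 0.14],
  ],
)

```text
t: 10.8
tool_pos: [0.5869, -0.0403, 0.0304]
tool_rot: [0.269, 3.128, -0.0]
contact_force: [0.6, -0.4, 0.7]
opening: 0.0119
```

Call:
jog_arm(
  deltas=[
    [0, 0, 0, 0.8, 0, 0, 0.14],
    [0, 0, 0, 0.8, 0, 0, 0.14],
    [0, 0, 0, 0.6, -0.15, 0, 0.14],
    [0, 0, 0, 0.6, -0.15, 0, 0.14],
    [0, 0, 0, 0.6, -0.15, 0, 0.14],
    [0, 0, 0, 0.6, -0.15, 0, 0.14],
    [0, 0, 0, 0, 0, 0, 0.14],
  ],
)

```text
t: 11.38
tool_pos: [0.5443, -0.0394, 0.029]
tool_rot: [-0.27, -3.129, -0.0]
contact_force: [0.4, -0.8, -0.2]
opening: 0.0124
```

```bash
python3 look.py
```

```text
t 11.38 tray xy [ 0.0304 -0.0313] z 0.029 open 0.0124 yaw err 0.0007 tilt [-1.e-03  1.e-04 -1.e+00] F [ 0.4 -0.8 -0.2]
wrist [626.  41.] 1731 tray [-0.0688  0.0923] z 0.0181
wrist [313. 247.] 7720 tray [ 0.0032 -0.0306] z 0.0598
wrist [577. 294.] 15027 tray [0.0028 0.0326] z 0.1012
wrist [ 93. 343.] 7194 tray [ 0.0398 -0.1105] z 0.0599
side [324. 230.] 120 tray [-0.0059  0.0292] z 0.0998
side [283. 231.] 267 tray [-0.0776  0.1018] z 0.019
side [333. 275.] 311 tray [ 0.0013 -0.0374] z 0.0585
side [362. 314.] 346 tray [ 0.0405 -0.1194] z 0.058
```

Call:
jog_arm(
  deltas=[
    [0, 0, 0, 0.6, 0, 0, 0.14],
    [0, 0, 0, 0.6, 0, 0, 0.14],
    [0, 0, 0, 0.6, 0, 0, 0.14],
    [0, 0, 0, 0.6, 0, 0, 0.14],
    [0, 0, 0, 0.6, 0, 0, 0.14],
    [0, 0, 0, 0.6, 0, 0, 0.14],
    [0, 0, 0, 0.6, 0, 0, 0.14],
    [0, 0, 0, 0.6, 0, 0, 0.14],
    [0, 0, 0, 0.6, 0, 0, 0.14],
    [0, 0, 0, 0.6, 0, 0, 0.14],
    [0, 0, 0, 0.5, 0, 0, 0.14],
    [0, 0, 0, 0, 0, 0, 0.14],
  ],
)

```text
t: 12.48
tool_pos: [0.4805, -0.028, 0.029]
tool_rot: [-0.269, -3.129, -0.0]
contact_force: [0.0, 0.1, 0.2]
opening: 0.012
```

Call:
jog_arm(
  deltas=[
    [0, 0, 0, 0, 0, 0, 0.14],
    [0, 0, 0, 0, 0, 0, 0.14],
    [0, 0, 0, 0, 0, -1.5, 0.14],
    [0, 0, 0, 0, 0, -2.5, 0.14],
    [0, 0, 0, 0, 0, -3, 0.14],
    [0, 0, 0, 0, 0, -3, 0.14],
    [0, 0, 0, 0, 0, 0, 0.14],
    [0, 0, 0, 0, 0, 0, 0.14],
  ],
)

```text
t: 13.15
tool_pos: [0.4837, -0.0287, 0.132]
tool_rot: [0.269, 3.125, -0.001]
contact_force: [0.4, 0.2, -0.4]
opening: 0.0122
```

```bash
python3 look.py
```

```text
t 13.15 tray xy [-0.0312 -0.0311] z 0.132 open 0.0122 yaw err 0.0004 tilt [ 0.0054 -0.0012 -1.    ] F [ 0.4  0.2 -0.4]
wrist [315. 161.] 2085 tray [-0.0778 -0.0293] z 0.0184
wrist [517. 161.] 2408 tray [-0.0778  0.1055] z 0.0187
wrist [440. 320.] 2826 tray [-0.0024  0.036 ] z 0.0991
wrist [188. 334.] 969 tray [ 0.0291 -0.1115] z 0.0571
side [329. 229.] 276 tray [0.0026 0.0302] z 0.1005
side [283. 231.] 268 tray [-0.0775  0.1006] z 0.0205
side [288. 290.] 309 tray [-0.0776 -0.0346] z 0.0187
side [362. 314.] 346 tray [ 0.0403 -0.1203] z 0.0595
```

Cap B is in the trough too. Now cap C.

Call:
jog_arm(
  deltas=[
    [0, 0, 0, -2.9, -2, 0, 0.14],
    [0, 0, 0, -2.9, -2, 0, 0.14],
    [0, 0, 0, -2.9, -2, 0, 0.14],
    [0, 0, 0, -2.9, -1.9, 0, 0.14],
    [0, 0, 0, 0, 0, 0, 0.14],
    [0, 0, 0, 0, 0, 2.2, 0.14],
    [0, 0, 0, 0, 0, 2.2, 0.14],
    [0, 0, 0, 0, 0, 2.2, 0.14],
    [0, 0, 0, 0, 0, 1, 0.14],
    [0, 0, 0, 0, 0, 0, 0.14],
    [0, 0, 0, 0, 0, 0, 0.14],
  ],
)

```text
t: 14.17
tool_pos: [0.5814, -0.1254, 0.0522]
tool_rot: [-0.269, -3.127, -0.001]
contact_force: [0.1, 0.1, 0.9]
opening: 0.0119
```

```bash
python3 look.py
```

```text
t 14.17 tray xy [ 0.0816 -0.1097] z 0.0522 open 0.0119 yaw err 0.0002 tilt [-2.5e-03  9.0e-04 -1.0e+00] F [0.1 0.1 0.9]
wrist [301. 203.] 5854 tray [ 0.0441 -0.1141] z 0.061
side [329. 229.] 292 tray [0.002  0.0301] z 0.1009
side [283. 231.] 267 tray [-0.0776  0.1009] z 0.0202
side [288. 290.] 317 tray [-0.0777 -0.0339] z 0.0182
side [362. 314.] 348 tray [ 0.0405 -0.1196] z 0.0582
```

Call:
jog_arm(
  deltas=[
    [0, 0, 0, 0, -0.2, 0.8, 0.14],
    [0, 0, 0, 0, 0, 0.8, 0.14],
    [0, 0, 0, 0, 0, 0.4, 0.14],
    [0, 0, 0, 0, 0, 0.2, 0.14],
    [0, 0, 0, 0, 0, 0, 0.14],
    [0, 0, 0, 0.7, 0, 0, 0.14],
    [0, 0, 0, 0.6, 0.05, 0, 0.14],
    [0, 0, 0, 0.6, 0.1, 0, 0.14],
    [0, 0, 0, 0.6, 0.1, 0, 0.14],
    [0, 0, 0, 0.6, 0.1, 0, 0.14],
    [0, 0, 0, 0, 0, 0, 0.14],
  ],
)

```text
t: 15.18
tool_pos: [0.5508, -0.1186, 0.0312]
tool_rot: [-0.269, -3.129, -0.0]
contact_force: [-0.0, 1.5, -0.3]
opening: 0.0118
```

```bash
python3 look.py
```

```text
t 15.18 tray xy [ 0.0503 -0.1082] z 0.0312 open 0.0118 yaw err 0.0002 tilt [-8.e-04  3.e-04 -1.e+00] F [-0.   1.5 -0.3]
wrist [516.   6.] 686 tray [-0.0608 -0.0299] z 0.0207
wrist [305. 243.] 7480 tray [ 0.0224 -0.1105] z 0.0599
side [283. 231.] 263 tray [-0.0777  0.1015] z 0.0191
side [288. 290.] 319 tray [-0.0778 -0.0351] z 0.0195
side [350. 313.] 346 tray [ 0.0204 -0.1163] z 0.0586
```

Call:
jog_arm(
  deltas=[
    [0, 0, 0, 0.65, 0, 0, 0.14],
    [0, 0, 0, 0.65, 0, 0, 0.14],
    [0, 0, 0, 0.65, 0, 0, 0.14],
    [0, 0, 0, 0.65, 0, 0, 0.14],
    [0, 0, 0, 0.65, 0, 0, 0.14],
    [0, 0, 0, 0.65, 0, 0, 0.14],
    [0, 0, 0, 0.65, 0, 0, 0.14],
    [0, 0, 0, 0.65, 0, 0, 0.14],
    [0, 0, 0, 0.65, 0, 0, 0.14],
    [0, 0, 0, 0.65, 0, 0, 0.14],
    [0, 0, 0, 0.65, 0, 0, 0.14],
    [0, 0, 0, 0.65, 0, 0, 0.14],
  ],
)

```text
t: 16.28
tool_pos: [0.4746, -0.1057, 0.0313]
tool_rot: [-0.27, -3.13, 0.0]
contact_force: [0.8, -0.1, -0.4]
opening: 0.0118
```

Call:
jog_arm(
  deltas=[
    [0, 0, 0, 0.6, 0, 0, 0.14],
    [0, 0, 0, 0, 0, 0, 0.14],
    [0, 0, 0, 0, 0, 0, 0.14],
    [0, 0, 0, 0, 0, 0, 0.14],
    [0, 0, 0, 0, 0, -1.5, 0.14],
    [0, 0, 0, 0, 0, -3, 0.14],
    [0, 0, 0, 0, 0, -3, 0.14],
    [0, 0, 0, 0, 0, -3, 0.14],
    [0, 0, 0, 0, 0, -3, 0.14],
    [0, 0, 0, 0, 0, 0, 0.14],
    [0, 0, 0, 0, 0, 0, 0.14],
  ],
)

```text
t: 17.2
tool_pos: [0.4712, -0.1055, 0.1691]
tool_rot: [0.269, 3.125, -0.002]
contact_force: [-0.5, -0.6, -0.3]
opening: 0.0118
```

```bash
python3 look.py; python3 - <<'E'
from h import *
im,d=vision.get_image('side'); cv2.imwrite('pics/s5.png',im[:,:,::-1])
E
```

```text
t 17.2 tray xy [-0.0304 -0.1089] z 0.1691 open 0.0118 yaw err 0.0003 tilt [ 0.0051 -0.002  -1.    ] F [-0.5 -0.6 -0.3]
wrist [417. 156.] 1706 tray [-0.0778 -0.0299] z 0.0185
wrist [595. 157.] 1870 tray [-0.0773  0.106 ] z 0.0182
wrist [314. 195.] 1010 tray [-0.051  -0.1073] z 0.0381
wrist [545. 295.] 2437 tray [0.0008 0.0348] z 0.0993
side [283. 231.] 267 tray [-0.0776  0.1019] z 0.019
side [333. 231.] 100 tray [0.0098 0.0258] z 0.0995
side [288. 290.] 310 tray [-0.0777 -0.0352] z 0.0196
side [308. 323.] 142 tray [-0.0492 -0.1141] z 0.0373
```

View pics/s5.png

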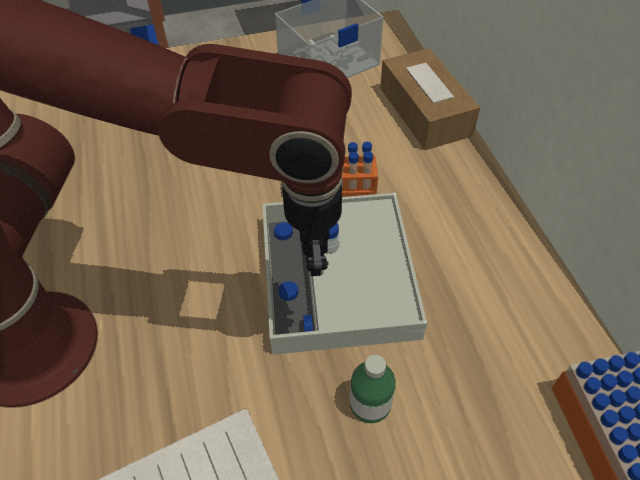

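All three caps are below deck level. Two lie flat, at (283,231) and (288,290); cap C, at (308,323), appears to be on edge against the trough's deck-side wall. I'll back off, wait and check that it is at rest.

Call:
jog_arm(
  deltas=[
    [0, 0, 0, -1, 2, -2, 0.14],
    [0, 0, 0, -1, 0, -2, 0.14],
    [0, 0, 0, -1, 0, -2, 0.14],
    [0, 0, 0, 0, 0, 0, 0.14],
    [0, 0, 0, 0, 0, 0, 0.14],
    [0, 0, 0, 0, 0, 0, 0.14],
    [0, 0, 0, 0, 0, 0, 0.14],
    [0, 0, 0, 0, 0, 0, 0.14],
    [0, 0, 0, 0, 0, 0, 0.14],
    [0, 0, 0, 0, 0, 0, 0.14],
    [0, 0, 0, 0, 0, 0, 0.14],
    [0, 0, 0, 0, 0, 0, 0.14],
  ],
)

```text
t: 18.35
tool_pos: [0.5023, -0.0903, 0.2262]
tool_rot: [-0.27, -3.13, -0.0]
contact_force: [0.4, -0.2, -0.1]
opening: 0.0117
```

```bash
python3 look.py; python3 - <<'E'
from h import *
im,d=vision.get_image('wrist'); cv2.imwrite('pics/w6.png',im[:,:,::-1])
a=cv2.imread('pics/side0.png')[:,:,::-1].copy(); b,_=vision.get_image('side')
# bottle / rack shift between first and present side views
for n,(x0,y0,x1,y1) in dict(bottle=(345,350,400,425),rackend=(340,140,382,200)).items():
    s,_=cv2.phaseCorrelate(*[cv2.cvtColor(i[y0:y1,x0:x1],cv2.COLOR_RGB2GRAY).astype(np.float64) for i in(a,b)]); print(n,np.round(s,2),'px')
E
```

```text
t 18.35 tray xy [-0.0024 -0.0886] z 0.2262 open 0.0117 yaw err 0.0004 tilt [-0.  0. -1.] F [ 0.4 -0.2 -0.1]
wrist [380. 120.] 1245 tray [-0.0755 -0.0297] z 0.0208
wrist [535. 121.] 1372 tray [-0.0749  0.1063] z 0.0206
wrist [291. 154.] 689 tray [-0.0473 -0.1068] z 0.0399
wrist [483. 232.] 1566 tray [0.0044 0.0365] z 0.1015
side [324. 230.] 100 tray [-0.0068  0.0299] z 0.1001
side [283. 230.] 264 tray [-0.0774  0.1021] z 0.0189
side [288. 290.] 301 tray [-0.0775 -0.0341] z 0.0184
side [308. 322.] 144 tray [-0.0493 -0.1137] z 0.0372
bottle [-0.    0.51] px
rackend [ 0.73 -0.16] px
```

View pics/w6.png

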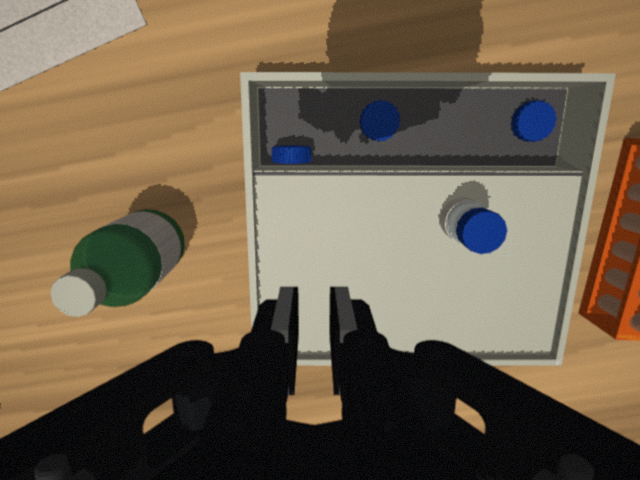

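Cap C stands on its rim against the deck-side wall at (291,154) and did not move between looks over a second apart. Its centre is about x = -0.045 m and z = 0.023 m in the tray frame, within limits. The arm is clear of everything, so I'm handing in.

```bash
python3 -c "from h import *; print(ctrl.finish_job())"
```

```text
the job is handed in; nothing more can be done
None
```

I swept all three caps one by one over the deck edge into the trough with nearly shut fingers, and handed the job in at about 18.5 s of the 53 s allowed. No verdict was reported.

**Last checks:**
- **Caps:** two lie flat on the trough floor. The third stands on its rim against the trough's deck-side wall, with its centre at roughly x = -0.045 m and z = 0.023 m in the tray frame. That is inside the limits, and it had not moved between looks over a second apart.
- **Jar:** it reads within about 2 mm of where it began.
- **Rack and bottle:** they show under 1 pixel of shift in the side view.
- **Arm:** it is raised clear of everything.

**What disagreed:** my first sweep passed over the first cap without touching it. `ctrl.tcp_to_tips` says the fingertips stand 22 mm ahead of the TCP, but the side and wrist cameras both showed them about 22–24 mm behind it. I used the measured value from then on. On the corrected descent the tips may have brushed the deck (2.8 N), so I raised them 3 mm before pushing.

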